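# Hook the sample tote out to the shelf stop

## Task

Take the pull hook from its rest, reach under the instrument shelf's low top and hook the front lip of the white tote, then draw the tote gently forward with the hook until you feel it come up firmly against the stop bar at the shelf's front; stop there, so that the tote does not tip up over the bar. Do not touch the tote with the gripper, keep the vial in it standing, and leave the other things alone. Finally unhook and lay the hook back on its rest the way it lay, leaving the tote at the stop.

Things in the scene. Friction and masses are not known exactly. Their poses are not given: they have to be found in the camera images.
- shelf: fixed open shelf, 320 deep x 240 wide x 190 mm high, grey instrument (50 mm high) on the rear of its top. Origin: middle of its front edge at table level; x points into the shelf, z up. Deck 40 mm above the origin, underside of the slatted top 175 mm above it; 20 mm square posts at the corners, centred 110 mm either side of the middle, 10 mm in from front and back.
- tote_lip (a point): middle of the outer top edge of the front wall of the loose open white tote (160 deep x 140 wide x 60 mm high, walls and floor 4 mm), 65 to 105 mm behind the shelf's front edge. x points from the front wall to the tote's rear, z up. Empty for 60 mm back from here. A 4 mm flange sticks out 6 mm all round the top. Tote and vial 0.5 to 0.9 kg, 1.5 to 5 N to drag; 12 to 20 N against the bar tips it.
- tote_foot (a point): middle of the lower front edge of the tote, 60 mm below tote_lip, on the deck; this front face is what meets the stop bar
- vial_mid (a point): half-way up a capped amber vial (32 mm diameter, 85 mm tall, 60 g) standing loose in the rear half of the tote, z up along it; its top is 29 mm higher than the tote's lip
- hook_grip (a point): centre of the black handle of the loose pull hook: 70 long x 18 wide (y) x 24 mm high (z), flat sided, to be gripped across the 18 mm. x points along the rod to the hook end, z up. An 8 mm steel rod runs on to 180 mm ahead and there turns down 40 mm; a tail of the same rod goes 79 mm back. 160 g, a little nose heavy.
- hook_tip (a point): lowest point of the hook's down-turned end, 180 mm ahead of and 40 mm below hook_grip, on the centre line of the 8 mm rod
- rest_seat (a point): where hook_grip lies when the hook is on its rest, 62 mm above the table; x along the rod as it should lie. The fixed rest has a base plate 50 wide and 8 mm high and two narrow (10 mm) V-topped posts, 54 mm behind and 68 mm ahead of this point, which carry the tail and the rod; each V is about 34 mm wide at its top, 11 mm above this point.
- supply: white power supply box 100 x 80 x 55 mm high, bystander on the table; origin under its centre
- lens_post: steel lens post, 52 mm foot, 70 mm tall, bystander; origin under its centre
- joystick: white stage joystick, 70 mm diameter, 77 mm tall, bystander; origin under its centre
- shelf_front (a point): middle of the deck's front edge, on its surface, axes as the shelf's. Across the deck near here is clamped a rigid aluminium stop bar, 14 high, 10 thick, 190 mm wide. Where it is clamped changes from run to run and is not measured: its rear face, which the tote meets, lies 10 to 40 mm behind the front edge. It does not give under 25 N.
There are look-alikes about, which are no part of the job. Of the things that look like the part that bears rest_seat, the largest one is meant.

How it is judged:
On the way, in this order (a step that is already met when the one before it is completed fails the run):
1. the hook's end is behind the tote's front wall, below the lip (x of hook_tip in the frame of tote_lip between 0.004 and 0.07 m and z of hook_tip in the frame of tote_lip below -0.008 m), for 0.05 s.
2. the tote is firmly against the stop bar (at least 1 N) while the hook is still behind its front wall (all of step 1 and contact force between tote and stop above 1 N), for 0.1 s.
At the end, for the whole second after the job is handed in: the tote stands flat on the deck with its front within 5 mm of the stop bar, the vial upright in it, and the hook lies released and still in both V-posts of its rest, its grip centre within 18 mm of the seat, pointing the same way (within 0.12 rad), its end hanging down (within 0.3 rad) (x of tote_foot in the frame of stop_face between -0.006 and 0.005 m and angle between tote's own z axis and vertical below 0.06 rad and angle between vial_mid's own z axis and vertical below 0.2 rad and distance between hook_grip and rest_seat below 0.018 m and angle between hook_grip's own z axis and vertical below 0.3 rad and angle between the x axis of hook_grip and the x axis of rest_seat, either way round below 0.12 rad and x of hook_tip in the frame of rest_seat above 0.1 m and linear speed of hook below 0.02 m/s and linear speed of tote below 0.01 m/s); the robot touches nothing.
It fails at once if the gripper or arm touches the tote (contact force between any of the fingers, the arm and tote above 1 N).
It fails at once if the vial is tipped (angle between vial_mid's own z axis and vertical above 0.5 rad).
It fails at once if the tote tips up by more than 0.08 rad (angle between tote's own z axis and vertical above 0.08 rad).
It fails at once if a bystander is moved by more than 25 mm (distance of any of supply, lens_post, joystick from where it was at the start of the episode above 0.025 m).
It also fails if it takes over 58 s, if anything falls off the work surface, if the arm or the gripper's body presses on something with over 40 N, if the wrist force passes 120 N, or if a joint passes its speed limit or range.

## Robot

A 6-joint arm with a two-finger parallel gripper is mounted at the origin on the work surface. World frame = base frame: x ahead of the robot, y to its left, z up, the work surface at z = 0. Lengths are in m, angles in rad, forces in N, time in s.
With the tool pointing down it reaches from about 0.275 to 0.875 m from the base axis. Payload 12.5 kg.
Tool frame: the origin (TCP) lies between the finger pads; the fingertips stand 17 mm ahead of it and the grasp point (between the pads) lies 2 mm behind it (ctrl.tcp_to_tips is the distance from the TCP to the fingertips, in m); z points along the fingers, y is the line along which they close (so a half turn about z gives the same grasp; the last joint's range is limited). The gripper opens to 85 mm and grips with 20 to 120 N. Pads are 22 mm wide; open, the fingers measure 114 mm over their backs; the gripper's body (76 mm by 85 mm) begins 54 mm behind the grasp point. The pads swing forward as they close: fully open they stand 13 mm farther back than shut.
Start: joints at [-1.305, 0.351, 1.652, -0, 1.139, -0.085], TCP at [0.189, -0.516, 0.248] pointing down, gripper open.
Joint ranges: [-2.75, 2.75], [-0.79, 2.1], [0.01, 2.65], [-1.57, 4.71], [0.07, 3.14], [-2.87, 2.87]. Speed limits (rad/s): [2.22, 2.22, 2.79, 3.14, 3.14, 3.14].

## Interface

Orientations are given as a unit quaternion [x, y, z, w].
In Python, from plant import monitor, get_image, job, ctrl gives the robot as it stands.
- The arm moves only by the tool jog_arm, never from a script. Its argument "increments" is a list of rows, each a list of 7 numbers: the shift along the tool's x, y, z as a fraction of full scale, then the turn, a rotation vector about the tool's x, y, z as a fraction of full scale, then the opening, from -1 (shut) to 1 (fully open). In form: [[dx, dy, dz, rx, ry, rz, jaw], ...]. A call has 1 to 5 rows; each row is the pose to reach, as a shift and turn from the pose commanded when the call began, along the tool's axes at that moment; what a row does not reach only later rows make up. Full scale, the value 1, is 1000 mm for a shift and 45 degrees for a turn. A row lasts 1/12 s, in which the tool goes at most 41.7 mm and 7.16 degrees, less where a joint would pass 70% of its speed; a pose out of reach is approached as far as the arm can. A call with a number of a shift or a turn outside -1 to 1 is refused whole. A call with a gripper value outside its range is refused whole. The fingers move at their own pace and stop on an object; "squeeze" is the grip in N (left out, the last holds). Time passes only in rows, so rows that repeat a pose let the fingers close. It gives the time, the measured TCP pose, the force, the opening and the grip force at its end, in the units of the state.
- monitor.get_obs(): the state, without advancing time (a new reading comes with each control period).
- get_image(name): name is "scene" or "top"; returns a dict with "frame" (480x640x3 uint8, red, green, blue), "fx", "fy", "cx", "cy" (pixels), "T" (4x4, takes a point from camera to world coordinates). Camera axes: x right, y up, looking along -z (the intrinsics and any distortion apply to the point x, -y, -z); pixel columns grow to the right and rows downward; lengths in m; the calibration is good to about 2 mm. A picture is of the moment at which its call begins. There is no depth.
- job.finish_job(): hands the job in; it is judged then, once.
The state is a dict: "clock": time; "joint_positions": joint angles; "qvel": joint speeds; "joint_torque": joint torques, N m; "eef_pos": TCP position; "orientation": TCP orientation; "wrist_force": force on the tool from outside, world axes, zero at the start; "moment": the same for the moment, N m; "width": finger opening in m; "grasp_force": force on a finger pad.
Only numpy, scipy, OpenCV 4.12 (cv2) and the standard library are available. Lean on these libraries where they do the work, as an engineer would, in place of code of your own. Each camera call takes 0.05 s, during which the arm holds its last target. There are 200 camera calls.

## Working session

There is one attempt and no reset: what is moved stays moved. The work goes in short steps, Python scripts to look and compute and a tool call to move; the robot and the scene stay as the last step left them, time stands still between calls to the robot, and variables do not carry over. Pictures are saved under pics/ and viewed, at most 10 in all, crops included, and the job is handed in when it is done.

Besides the shell and the picture viewer there is one more tool, called after ">>>" by a JSON object that holds its "name" and its "arguments", one argument or row to a line. jog_arm: Moves the arm, as the interface text tells. Its arguments: {"type":"object","properties":{"increments":{"type":"array"},"squeeze":{"type":"number"}},"required":["increments"]}

```bash
mkdir -p pics; ls; python3 - <<'E'
from plant import monitor,get_image
import cv2,numpy as np
print(monitor.get_obs())
for n in("scene","top"):
    i=get_image(n);cv2.imwrite(f"pics/{n}0.png",i["frame"][:,:,::-1]);print(n,{k:v for k,v in i.items() if k!="frame"})
E
```

```text
pics
{'clock': 0.0, 'joint_positions': array([-1.30460958e+00,  3.51279386e-01,  1.65244570e+00, -1.50235679e-05,
        1.13909196e+00, -8.45884190e-02]), 'qvel': array([ 0.00046749,  0.00033284, -0.00042606, -0.00012058,  0.00028194,
        0.00055146]), 'joint_torque': array([ 1.31542249e-03, -5.06096399e+01, -2.91404182e+01,  3.19210301e-05,
        4.54477660e-03, -3.78092011e-06]), 'eef_pos': array([ 0.18893662, -0.51618921,  0.24772656]), 'orientation': array([ 9.84658250e-01,  1.74492853e-01, -6.23027964e-05, -6.09052101e-04]), 'wrist_force': array([ 0.30921136, -0.00548964, -0.70369335]), 'moment': array([-0.08057641,  0.03570001, -0.04011372]), 'grasp_force': 0.0, 'width': 0.08522696714722261}
scene {'fx': 599.5385823148806, 'fy': 599.5385823148806, 'cx': 325.6164269182375, 'cy': 231.31845239301532, 'T': array([[-0.46714322, -0.64977022,  0.59964645,  1.31105275],
       [ 0.88415754, -0.33827729,  0.3222327 ,  0.43852653],
       [-0.00653043,  0.68071076,  0.73252319,  0.9836199 ],
       [ 0.        ,  0.        ,  0.        ,  1.        ]])}
top {'fx': 484.86275848973, 'fy': 484.86275848973, 'cx': 319.97343687683417, 'cy': 240.5831652796501, 'T': array([[-0.02820283,  0.98506252, -0.16987179,  0.39108643],
       [-0.99948495, -0.02518627,  0.01988706,  0.04822236],
       [ 0.01531156,  0.17034517,  0.98526549,  1.09849204],
       [ 0.        ,  0.        ,  0.        ,  1.        ]])}
```

View pics/scene0.png

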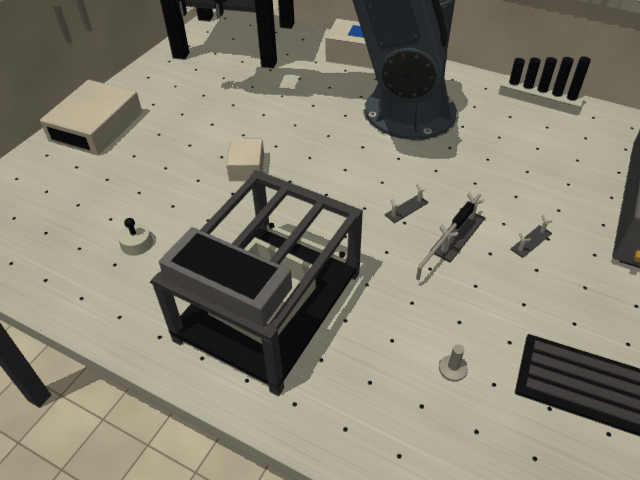

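View pics/top0.png

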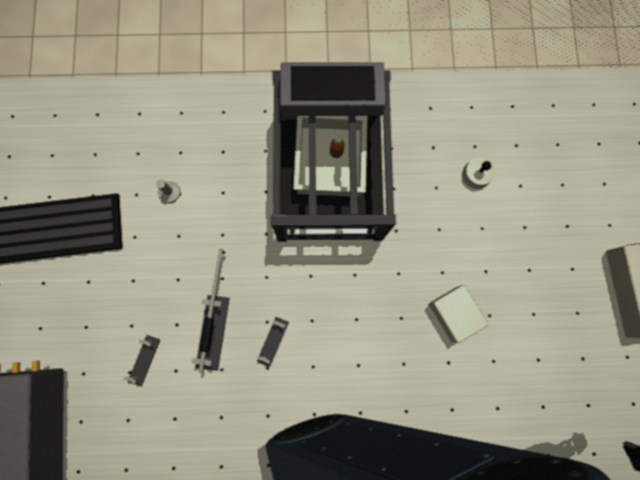

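Scene view: the hook with its black handle lies at about (463,215) on its rest, and its tip is at (420,275). In the top view it runs from (222,250) to (202,375). The other rest-like parts are at scene (407,205) and (532,237), top (273,342) and (143,360). They are smaller and empty, so the rest I want is the largest one, bearing the hook at top (212,333). Shelf: top (333,150), tote inside it with its front at about v=190. Next I'll check this choice in a close crop.

```bash
cat > h.py <<'E'
import numpy as np,cv2
from plant import monitor,get_image
def ray(i,u,v):
    T=i["T"];d=T[:3,:3]@np.array([(u-i["cx"])/i["fx"],-(v-i["cy"])/i["fy"],-1.]);return T[:3,3],d
def onz(i,u,v,z):
    o,d=ray(i,u,v);return o+d*(z-o[2])/d[2]
def tri(i,a,j,b):
    o,d=ray(i,*a);p,e=ray(j,*b);s=np.linalg.lstsq(np.c_[d,-e],p-o,rcond=None)[0]
    x,y=o+s[0]*d,p+s[1]*e;return (x+y)/2,np.linalg.norm(x-y)
def proj(i,P):
    q=np.linalg.inv(i["T"])@np.r_[P,1];return i["cx"]-i["fx"]*q[0]/q[2],i["cy"]+i["fy"]*q[1]/q[2]
def crop(i,u0,v0,u1,v1,k):
    c=cv2.resize(i["frame"][v0:v1,u0:u1,::-1],None,fx=k,fy=k,interpolation=cv2.INTER_CUBIC)
    s=10
    for u in range(-(-u0//s)*s,u1,s):
        cv2.line(c,((u-u0)*k,0),((u-u0)*k,6),(0,0,255),1)
        if u%20==0: cv2.putText(c,str(u),((u-u0)*k,18),0,.4,(0,0,255),1)
    for v in range(-(-v0//s)*s,v1,s):
        cv2.line(c,(0,(v-v0)*k),(6,(v-v0)*k),(0,0,255),1)
        if v%20==0: cv2.putText(c,str(v),(8,(v-v0)*k+4),0,.4,(0,0,255),1)
    return c
def side(name,*cs):
    H=max(c.shape[0] for c in cs);cv2.imwrite(name,np.hstack([cv2.copyMakeBorder(c,0,H-c.shape[0],0,0,0) for c in cs]))
E
python3 - <<'E'
from h import *
t=get_image("top");s=get_image("scene")
side("pics/hook.png",crop(t,180,240,240,385,4),crop(s,405,180,500,285,5))
side("pics/shelf.png",crop(t,265,55,400,250,3),crop(s,150,160,370,400,2)[:600,:])
E
```

```text
(no output)
```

View pics/hook.png

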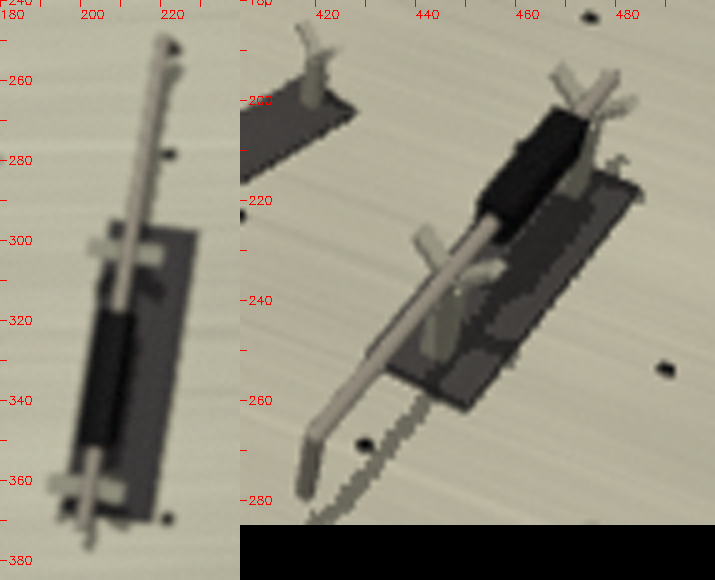

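View pics/shelf.png

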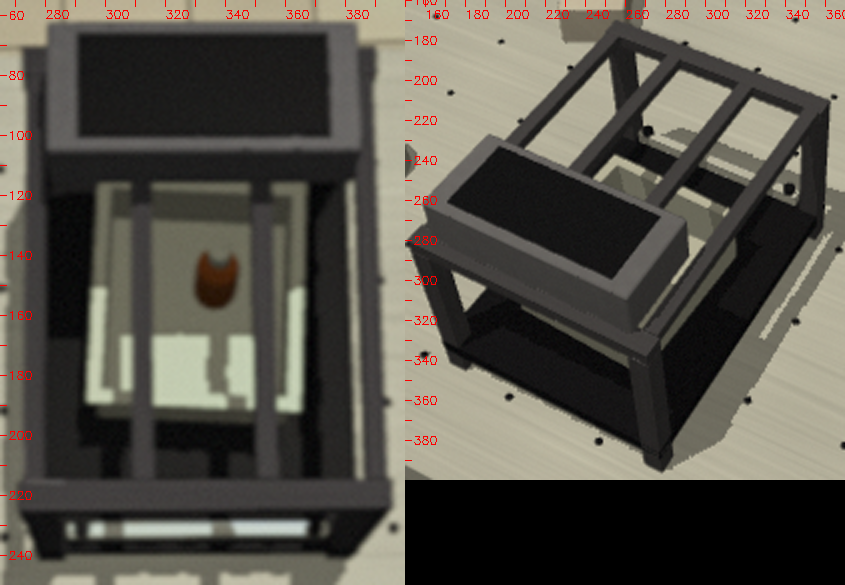

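The hook crop shows the hook on the largest rest. In the top view the rod leaves the handle at (210,316), its rear end is at (203.5,352.5) and the bend is at (220,250). In the scene view those are (455.4,224.4), (474.6,201.6) and (420,267.4), with the tip at (418,279.6). The shelf crop shows the tote's front flange at top (293,189)–(366,192), the vial at (336,140), the bright stop bar at v≈231, and the front feet at (278,240) and (391,240).

```bash
python3 - <<'E'
from h import *
np.set_printoptions(precision=4,suppress=True)
t=get_image("top");s=get_image("scene")
for n,a,b in[("front",(210,316),(455.4,224.4)),("rear",(203.5,352.5),(474.6,201.6)),("bend",(220,250.5),(420,268)),
 ("railL",(272,216),(355,210)),]:
    print(n,*tri(t,a,s,b))
for n,p,z in[("flL",(293.3,189.6),.1),("flR",(366,192),.1),("bar L",(286,230),.054),("bar R",(368,230.),.054),("footL",(273,240),0),("footR",(391,240),0),("railFL",(273,225.7),.175),("railFR",(395,225.7),.175),("vialtop",(337,140),.129),("backL",(296,115),.1),("tot backL rim",(297,116),.1)]: print(n,onz(t,*p,z))
# shelf top corners both views
m=cv2.cvtColor(s["frame"],cv2.COLOR_RGB2GRAY)
for n,p in[("scene FL top",(361.5,211)),("scene FR top",(258,171.5)),("RL",(275,0))]: print(n,onz(s,*p,.19))
# bar rows in top
f=t["frame"][222:244,290:365].astype(int).mean(2)
print(np.c_[np.arange(222,244),f[:,[12,24,32,60]]])
f=t["frame"][182:204].astype(int).mean(2)
print(np.c_[np.arange(182,204),f[:,[300,320,330,362]]])
E
```

```text
front [0.4138 0.2655 0.0625] 0.0047135027364006285
rear [0.3386 0.2788 0.0704] 0.009581324127306614
bend [0.5543 0.2444 0.0574] 0.00037811693361950236
railL [0.5963 0.1182 0.1997] 0.003179306943606493
flL [0.6747 0.0817 0.1   ]
flR [ 0.6657 -0.0729  0.1   ]
bar L [0.5966 0.1009 0.054 ]
bar R [ 0.5921 -0.0791  0.054 ]
footL [0.5846 0.1339 0.    ]
footR [ 0.5777 -0.1377  0.    ]
railFL [0.5819 0.1199 0.175 ]
railFR [ 0.576  -0.1174  0.175 ]
vialtop [ 0.7722 -0.0133  0.129 ]
backL [0.8431 0.0726 0.1   ]
tot backL rim [0.8407 0.0705 0.1   ]
scene FL top [0.5848 0.1246 0.19  ]
scene FR top [ 0.5797 -0.1062  0.19  ]
RL [-0.0601 -0.4533  0.19  ]
[[222.      66.6667  64.3333  63.3333  63.6667]
 [223.      65.3333  66.3333  63.      61.    ]
 [224.      58.6667  58.      58.      49.3333]
 [225.      35.      38.      36.3333  32.    ]
 [226.      15.      23.3333  26.      24.    ]
 [227.      14.3333  32.6667  34.6667  40.3333]
 [228.      41.6667  83.6667  82.3333 105.3333]
 [229.      76.3333 148.3333 151.3333 180.3333]
 [230.     106.     192.     191.3333 203.6667]
 [231.     113.     2
[... 960 characters left out ...]
177.3333 182.     196.3333]
 [190.      74.3333 119.     141.6667 195.6667]
 [191.      57.      65.      86.3333 176.3333]
 [192.      56.3333  52.6667  57.     114.    ]
 [193.      50.6667  53.6667  56.      51.    ]
 [194.      30.6667  45.      50.      35.6667]
 [195.      13.6667  22.      34.      33.6667]
 [196.       7.6667  13.3333  15.3333  36.6667]
 [197.       9.6667   7.6667  11.6667  38.3333]
 [198.      11.      11.       8.      34.    ]
 [199.       8.6667  10.6667  10.      35.    ]
 [200.      12.      11.3333   9.3333  36.6667]
 [201.      11.6667   9.6667  14.3333  39.3333]
 [202.      12.6667   9.3333   9.      38.3333]
 [203.      10.      11.3333   9.6667  38.    ]]
```

```bash
cat >> h.py <<'E'
from scipy.spatial.transform import Rotation as R
def go(p,yaw):  # fractions from the present pose to world TCP p, tool-x yaw
    o=monitor.get_obs();r=R.from_quat(o["orientation"])
    t=R.from_euler("z",yaw)*R.from_quat([1,0,0,0])
    d=r.inv().apply(np.array(p)-o["eef_pos"]);w=(r.inv()*t).as_rotvec()/(np.pi/4)
    print("shift",d.round(4),"turn",w.round(4))
E
python3 - <<'E'
from h import *
t=get_image("top")
P=np.array([onz(t,u,v,.062)[:2] for u,v in[(220,250.5),(210,316),(203.5,352.5),(202,374)]]);print(P)
m,c=np.polyfit(P[:,0],P[:,1],1);print("yaw",np.arctan(m),"y at .378",m*.378+c)
go([.377,.272,.2],-.15)
E
```

```text
[[0.55361737 0.24332589]
 [0.41461841 0.26336192]
 [0.33995335 0.27605333]
 [0.29670928 0.278593  ]]
yaw -0.14145349059500917 y at .378 0.26864082149422064
shift [ 0.4475 -0.6758  0.0483] turn [-3.000e-04  1.000e-04  6.377e-01]
```

>>> {"name": "jog_arm", "arguments": {
  "increments": [
    [0.45, -0.67, 0.04, 0, 0, 0.62, 1],
    [0.45, -0.67, 0.04, 0, 0, 0.62, 1],
    [0.45, -0.67, 0.04, 0, 0, 0.62, 1],
    [0.45, -0.67, 0.04, 0, 0, 0.62, 1],
    [0.45, -0.67, 0.04, 0, 0, 0.62, 1]
  ]
}}

```text
clock: 0.77
eef_pos: [0.2386, -0.3125, 0.2378]
orientation: [0.997, -0.072, 0.0, 0.0]
wrist_force: [1.0, -0.2, -0.6]
width: 0.0852
grasp_force: 0.0
```

```bash
python3 -c "
from h import *
go([.377,.269,.15],-.142);print(monitor.get_obs()['clock'])"
```

```text
shift [ 0.0536 -0.5954  0.0878] turn [ 0.0001 -0.0003 -0.0024]
0.7667
```

>>> {"name": "jog_arm", "arguments": {
  "increments": [
    [0.054, -0.595, 0.04, 0, 0, 0, 1],
    [0.054, -0.595, 0.04, 0, 0, 0, 1],
    [0.054, -0.595, 0.04, 0, 0, 0, 1],
    [0.054, -0.595, 0.04, 0, 0, 0, 1],
    [0.054, -0.595, 0.04, 0, 0, 0, 1]
  ]
}}

```text
clock: 1.18
eef_pos: [0.2851, -0.1101, 0.2242]
orientation: [0.998, -0.068, 0.0, 0.0]
wrist_force: [0.8, -0.5, 0.5]
width: 0.0852
grasp_force: 0.0
```

>>> {"name": "jog_arm", "arguments": {
  "increments": [
    [0.036, -0.395, 0.03, 0, 0, 0, 1],
    [0.036, -0.395, 0.03, 0, 0, 0, 1],
    [0.036, -0.395, 0.03, 0, 0, 0, 1],
    [0.036, -0.395, 0.03, 0, 0, 0, 1],
    [0.036, -0.395, 0.03, 0, 0, 0, 1]
  ]
}}

```text
clock: 1.6
eef_pos: [0.3309, 0.0867, 0.209]
orientation: [0.998, -0.068, 0.001, -0.0]
wrist_force: [1.5, -1.5, -0.2]
width: 0.0851
grasp_force: 0.0
```

>>> {"name": "jog_arm", "arguments": {
  "increments": [
    [0.018, -0.195, 0.02, 0, 0, 0, 1],
    [0.018, -0.195, 0.02, 0, 0, 0, 1],
    [0.018, -0.195, 0.02, 0, 0, 0, 1],
    [0.018, -0.195, 0.02, 0, 0, 0, 1],
    [0.018, -0.195, 0.02, 0, 0, 0, 1]
  ]
}}

```text
clock: 2.02
eef_pos: [0.3753, 0.2784, 0.1885]
orientation: [0.998, -0.067, 0.0, -0.0]
wrist_force: [-0.5, -0.8, 0.3]
width: 0.0856
grasp_force: 0.0
```

```bash
python3 -c "
from h import *
go([.377,.269,.15],-.142);t=get_image('top');s=get_image('scene')
side('pics/pre.png',crop(t,170,230,270,385,3),crop(s,390,150,510,290,4))"
```

```text
shift [0.0029 0.0091 0.0385] turn [-0.0007 -0.0004  0.0092]
```

View pics/pre.png

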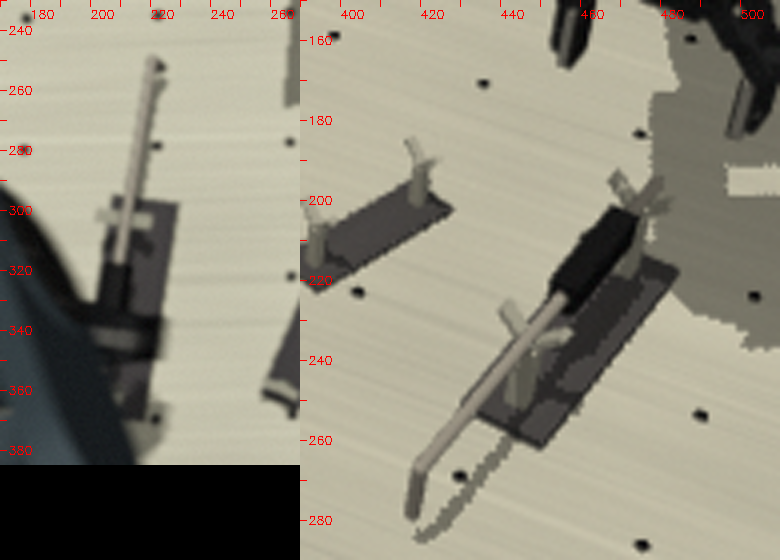

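The top view shows the gripper over the handle at about (207,338). In the scene view the finger tips at (457,165) and (495,185) lie either side of the handle, still above it. I'll go down now.

>>> {"name": "jog_arm", "arguments": {
  "increments": [
    [0.003, 0.009, 0.02, 0, 0, 0.009, 1],
    [0.003, 0.009, 0.06, 0, 0, 0.009, 1],
    [0.003, 0.009, 0.098, 0, 0, 0.009, 1],
    [0.003, 0.009, 0.128, 0, 0, 0.009, 1],
    [0.003, 0.009, 0.128, 0, 0, 0.009, 1]
  ]
}}

```text
clock: 2.53
eef_pos: [0.3744, 0.2638, 0.0566]
orientation: [0.997, -0.072, -0.003, 0.002]
wrist_force: [-1.7, -0.6, -0.8]
width: 0.0854
grasp_force: 0.0
```

```bash
python3 -c "
from h import *
go([.377,.269,.060],-.142);print(monitor.get_obs()['wrist_force'])"
```

```text
shift [ 0.0018 -0.0055 -0.0034] turn [ 0.0065  0.0083 -0.0022]
[-1.71797538 -0.63460156 -0.77598516]
```

>>> {"name": "jog_arm", "arguments": {
  "increments": [
    [0, 0, 0, 0, 0, 0, 1],
    [0, 0, 0, 0, 0, 0, 1]
  ]
}}

```text
clock: 2.7
eef_pos: [0.3778, 0.2661, 0.0624]
orientation: [0.997, -0.072, 0.001, -0.0]
wrist_force: [-0.0, 0.6, 1.5]
width: 0.0858
grasp_force: 0.0
```

```bash
python3 -c "
from h import *
go([.377,.269,.060],-.142);print(monitor.get_obs()['wrist_force'])"
```

```text
shift [-0.0012 -0.0028  0.0024] turn [-0.0014 -0.0018 -0.0019]
[-4.26160276e-04  6.48432803e-01  1.48052483e+00]
```

>>> {"name": "jog_arm", "arguments": {
  "increments": [
    [-0.001, -0.002, 0.001, 0, 0, 0, 0],
    [-0.001, -0.002, 0.001, 0, 0, 0, -0.4],
    [-0.001, -0.002, 0.001, 0, 0, 0, -1],
    [-0.001, -0.002, 0.001, 0, 0, 0, -1],
    [-0.001, -0.002, 0.001, 0, 0, 0, -1]
  ],
  "squeeze": 80
}}

```text
clock: 3.12
eef_pos: [0.3765, 0.2681, 0.0603]
orientation: [0.997, -0.071, 0.0, -0.0]
wrist_force: [-0.8, -1.1, -0.7]
width: 0.0255
grasp_force: 0.0
```

>>> {"name": "jog_arm", "arguments": {
  "increments": [
    [0, 0, 0, 0, 0, 0, -1],
    [0, 0, 0, 0, 0, 0, -1],
    [0, 0, 0, 0, 0, 0, -1],
    [0, 0, 0, 0, 0, 0, -1],
    [0, 0, 0, 0, 0, 0, -1]
  ]
}}

```text
clock: 3.53
eef_pos: [0.3777, 0.2699, 0.0609]
orientation: [0.997, -0.072, 0.002, -0.002]
wrist_force: [-0.2, 13.4, 5.6]
width: 0.0165
grasp_force: 79.5
```

```bash
python3 -c "
from h import *
go([.377,.269,.060],-.142);o=monitor.get_obs();print(o['clock'],o['eef_pos'],o['wrist_force'],o['width'],o['grasp_force'])"
```

```text
shift [-0.0006  0.001   0.0009] turn [-0.0057 -0.0043 -0.0029]
3.5333 [0.37774243 0.26992236 0.06091749] [-0.24128193 13.43711304  5.60568547] 0.016537823986861655 79.5240318775177
```

>>> {"name": "jog_arm", "arguments": {
  "increments": [
    [0, 0, -0.02, 0, 0, 0, -1],
    [0, 0, -0.05, 0, 0, 0, -1],
    [0, 0, -0.08, 0, 0, 0, -1],
    [0, 0, -0.095, 0, 0, 0, -1],
    [0, 0, -0.095, 0, 0, 0, -1]
  ]
}}

```text
clock: 3.95
eef_pos: [0.3775, 0.2687, 0.1578]
orientation: [0.997, -0.072, 0.002, -0.001]
wrist_force: [1.0, 0.4, -0.8]
width: 0.0168
grasp_force: 79.0
```

>>> {"name": "jog_arm", "arguments": {
  "increments": [
    [0, 0, 0, 0, 0, 0, -1],
    [0, 0, 0, 0, 0, 0, -1],
    [0, 0, 0, 0, 0, 0, -1]
  ]
}}

```text
clock: 4.2
eef_pos: [0.3757, 0.2676, 0.1536]
orientation: [0.997, -0.072, -0.001, 0.001]
wrist_force: [-0.3, -0.5, -1.2]
width: 0.0167
grasp_force: 79.0
```

```bash
python3 -c "
from h import *
o=monitor.get_obs();print(o['clock'],o['eef_pos'],o['wrist_force'],o['moment'],o['width'],R.from_quat(o['orientation']).as_euler('xyz'));t=get_image('top');s=get_image('scene')
p=o['eef_pos'];c,n=np.cos(-.142),np.sin(-.142)
for z in(0,-.04):
  q=p+[.18*c,.18*n,.002+z];print(proj(t,q),proj(s,q))
side('pics/held.png',crop(t,190,200,260,330,4),crop(s,390,190,480,290,5))"
```

```text
4.2 [0.37567372 0.26761272 0.15356651] [-0.27307758 -0.49114981 -1.17502662] [0.02176385 0.06332654 0.00148794] 0.016671594500730098 [ 3.14010128e+00  1.89732421e-03 -1.43279806e-01]
(np.float64(211.6636213489615), np.float64(243.21030771827446)) (np.float64(424.5632436553284), np.float64(234.1090437937232))
(np.float64(215.6662901357219), np.float64(246.43556882046028)) (np.float64(422.1849685098), np.float64(248.19397877234132))
```

View pics/held.png

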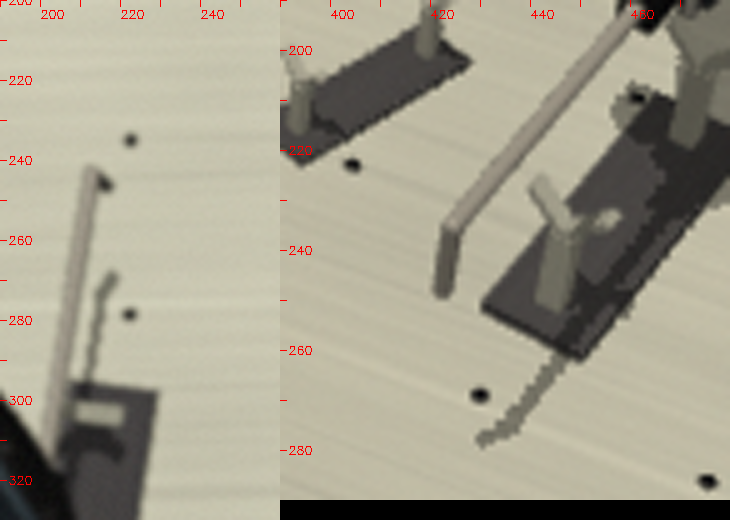

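The top view shows the held bend at (212,243), predicted (211.7,243.2). In the scene view the tip is at (421.5,248.5), predicted (422.2,248.2), so the hook sits straight in the grip.

```bash
python3 -c "
from h import *
go([.362,.0155,.150],-.04)"
```

```text
shift [0.0223 0.2516 0.0041] turn [ 0.0015  0.0021 -0.1315]
```

>>> {"name": "jog_arm", "arguments": {
  "increments": [
    [0.0, 0.03, 0.003, 0, 0, -0.02, -1],
    [0.005, 0.07, 0.003, 0, 0, -0.05, -1],
    [0.012, 0.11, 0.003, 0, 0, -0.08, -1],
    [0.017, 0.15, 0.003, 0, 0, -0.11, -1],
    [0.019, 0.19, 0.003, 0, 0, -0.13, -1]
  ]
}}

```text
clock: 4.72
eef_pos: [0.3677, 0.0756, 0.1514]
orientation: [1.0, -0.02, -0.0, 0.0]
wrist_force: [1.2, -0.8, -1.2]
width: 0.0171
grasp_force: 79.0
```

>>> {"name": "jog_arm", "arguments": {
  "increments": [
    [0, 0.035, 0, 0, 0, 0, -1],
    [0, 0.055, 0, 0, 0, 0, -1],
    [0, 0.06, 0, 0, 0, 0, -1],
    [0, 0.06, 0, 0, 0, 0, -1],
    [0, 0.06, 0, 0, 0, 0, -1]
  ]
}}

```text
clock: 5.13
eef_pos: [0.3654, 0.0176, 0.1516]
orientation: [1.0, -0.021, -0.0, -0.0]
wrist_force: [-0.0, 0.1, -1.9]
width: 0.017
grasp_force: 78.9
```

>>> {"name": "jog_arm", "arguments": {
  "increments": [
    [0, 0, 0, 0, 0, 0, -1],
    [0, 0, 0, 0, 0, 0, -1]
  ]
}}

```text
clock: 5.3
eef_pos: [0.3655, 0.0182, 0.1517]
orientation: [1.0, -0.02, -0.0, -0.0]
wrist_force: [-0.9, -0.2, -1.8]
width: 0.0168
grasp_force: 78.9
```

```bash
python3 -c "
from h import *
go([.362,.0155,.150],-.04);go([.518,.0092,.150],-.04)"
```

```text
shift [-0.0034  0.0028  0.0017] turn [-0.0001  0.0004  0.0005]
shift [0.1527 0.0029 0.0016] turn [-0.0001  0.0004  0.0005]
```

>>> {"name": "jog_arm", "arguments": {
  "increments": [
    [0.012, 0.003, 0.001, 0, 0, 0, -1],
    [0.03, 0.003, 0.001, 0, 0, 0, -1],
    [0.05, 0.003, 0.001, 0, 0, 0, -1],
    [0.068, 0.003, 0.001, 0, 0, 0, -1],
    [0.085, 0.003, 0.001, 0, 0, 0, -1]
  ]
}}

```text
clock: 5.72
eef_pos: [0.4513, 0.0117, 0.1507]
orientation: [1.0, -0.02, -0.0, -0.0]
wrist_force: [-0.4, -0.5, -1.8]
width: 0.0171
grasp_force: 78.9
```

>>> {"name": "jog_arm", "arguments": {
  "increments": [
    [0.018, 0, 0, 0, 0, 0, -1],
    [0.036, 0, 0, 0, 0, 0, -1],
    [0.052, 0, 0, 0, 0, 0, -1],
    [0.064, 0, 0, 0, 0, 0, -1],
    [0.068, 0, 0, 0, 0, 0, -1]
  ]
}}

```text
clock: 6.13
eef_pos: [0.5197, 0.0089, 0.1506]
orientation: [1.0, -0.02, 0.0, -0.0]
wrist_force: [0.1, 0.6, -1.2]
width: 0.0169
grasp_force: 78.9
```

>>> {"name": "jog_arm", "arguments": {
  "increments": [
    [0, 0, 0, 0, 0, 0, -1],
    [0, 0, 0, 0, 0, 0, -1]
  ]
}}

```text
clock: 6.3
eef_pos: [0.5176, 0.0086, 0.1505]
orientation: [1.0, -0.02, -0.001, -0.0]
wrist_force: [0.9, 0.2, -2.5]
width: 0.017
grasp_force: 78.9
```

```bash
python3 -c "
from h import *
go([.518,.0092,.110],-.04)
t=get_image('top');s=get_image('scene');p=monitor.get_obs()['eef_pos'];q=p+[.18,-.0072,-.038];print('tip',q,proj(t,q),proj(t,q+[0,0,.04]))
side('pics/ins.png',crop(t,265,100,400,300,3),crop(s,200,150,370,300,2))"
```

```text
shift [ 0.0004 -0.0007  0.0405] turn [-0.0001  0.0013 -0.0004]
tip [0.69747537 0.00115506 0.11271663] (np.float64(331.0073559098487), np.float64(176.63959086421278)) (np.float64(331.75044783347204), np.float64(170.7260219837821))
```

View pics/ins.png

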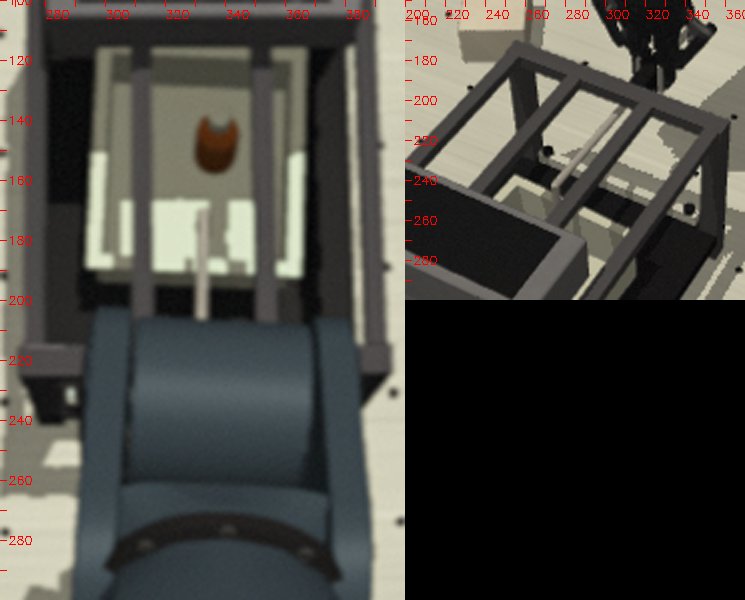

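The rod's bend shows at top (332,170), inside the tote. The front flange is at v≈190 and the vial at (336,145), well clear. I'll lower the hook now.

>>> {"name": "jog_arm", "arguments": {
  "increments": [
    [0, 0, 0.01, 0, 0, 0, -1],
    [0, 0, 0.02, 0, 0, 0, -1],
    [0, 0, 0.03, 0, 0, 0, -1],
    [0, 0, 0.038, 0, 0, 0, -1],
    [0, 0, 0.038, 0, 0, 0, -1]
  ]
}}

```text
clock: 6.82
eef_pos: [0.5171, 0.008, 0.1106]
orientation: [1.0, -0.021, -0.002, -0.0]
wrist_force: [-0.3, -0.1, -1.7]
width: 0.0167
grasp_force: 78.9
```

>>> {"name": "jog_arm", "arguments": {
  "increments": [
    [0, 0, 0, 0, 0, 0, -1],
    [0, 0, 0, 0, 0, 0, -1],
    [0, 0, 0, 0, 0, 0, -1]
  ]
}}

```text
clock: 7.07
eef_pos: [0.5185, 0.008, 0.1132]
orientation: [1.0, -0.021, 0.0, -0.0]
wrist_force: [-0.5, 0.2, -2.4]
width: 0.0173
grasp_force: 78.9
```

```bash
python3 -c "
from h import *
go([.498,.010,.112],-.04);o=monitor.get_obs();print(o['wrist_force'],o['moment'],o['clock'])"
```

```text
shift [-0.0206 -0.0012  0.0012] turn [-0.     -0.0009 -0.0015]
[-0.47604575  0.17287383 -2.38357216] [ 0.02605612 -0.02159902  0.02977764] 7.0667
```

>>> {"name": "jog_arm", "arguments": {
  "increments": [
    [-0.003, 0, 0, 0, 0, 0, -1],
    [-0.006, 0, 0, 0, 0, 0, -1],
    [-0.009, 0, 0, 0, 0, 0, -1],
    [-0.012, 0, 0, 0, 0, 0, -1],
    [-0.015, 0, 0, 0, 0, 0, -1]
  ]
}}

```text
clock: 7.48
eef_pos: [0.5034, 0.0086, 0.113]
orientation: [1.0, -0.021, 0.001, 0.0]
wrist_force: [4.2, 0.0, -3.5]
width: 0.0167
grasp_force: 78.8
```

>>> {"name": "jog_arm", "arguments": {
  "increments": [
    [-0.002, 0, 0, 0, 0, 0, -1],
    [-0.005, 0, 0, 0, 0, 0, -1],
    [-0.008, 0, 0, 0, 0, 0, -1],
    [-0.011, 0, 0, 0, 0, 0, -1],
    [-0.014, 0, 0, 0, 0, 0, -1]
  ]
}}

```text
clock: 7.9
eef_pos: [0.4893, 0.0092, 0.1129]
orientation: [1.0, -0.021, 0.0, 0.0]
wrist_force: [3.3, 0.1, -1.9]
width: 0.0167
grasp_force: 78.8
```

>>> {"name": "jog_arm", "arguments": {
  "increments": [
    [-0.003, 0, 0, 0, 0, 0, -1],
    [-0.006, 0, 0, 0, 0, 0, -1],
    [-0.009, 0, 0, 0, 0, 0, -1],
    [-0.012, 0, 0, 0, 0, 0, -1],
    [-0.015, 0, 0, 0, 0, 0, -1]
  ]
}}

```text
clock: 8.32
eef_pos: [0.4741, 0.0098, 0.1129]
orientation: [1.0, -0.021, 0.0, -0.0]
wrist_force: [4.4, 0.7, -1.6]
width: 0.0171
grasp_force: 78.8
```

>>> {"name": "jog_arm", "arguments": {
  "increments": [
    [-0.003, 0, 0, 0, 0, 0, -1],
    [-0.006, 0, 0, 0, 0, 0, -1],
    [-0.009, 0, 0, 0, 0, 0, -1],
    [-0.012, 0, 0, 0, 0, 0, -1],
    [-0.014, 0, 0, 0, 0, 0, -1]
  ]
}}

```text
clock: 8.73
eef_pos: [0.4599, 0.0104, 0.1128]
orientation: [1.0, -0.021, -0.0, -0.0]
wrist_force: [4.2, 0.3, -1.7]
width: 0.0164
grasp_force: 78.8
```

>>> {"name": "jog_arm", "arguments": {
  "increments": [
    [-0.002, 0, 0, 0, 0, 0, -1],
    [-0.004, 0, 0, 0, 0, 0, -1],
    [-0.006, 0, 0, 0, 0, 0, -1],
    [-0.008, 0, 0, 0, 0, 0, -1],
    [-0.009, 0, 0, 0, 0, 0, -1]
  ]
}}

```text
clock: 9.15
eef_pos: [0.4511, 0.0108, 0.1128]
orientation: [1.0, -0.021, -0.0, -0.0]
wrist_force: [4.3, -0.7, -2.5]
width: 0.0169
grasp_force: 78.8
```

```bash
python3 -c "
from h import *
t=get_image('top');f=t['frame'][195:240].astype(int).mean(2);print(t['frame'][195:240,[296,300,363]].astype(int).mean(2).T.round().astype(int));o=monitor.get_obs();print(o['eef_pos'],o['wrist_force'],o['moment'],o['clock'])
cv2.imwrite('pics/pull.png',crop(t,265,100,400,250,4))"
```

```text
[[215 213 214 214 214 214 214 215 214 215 214 213 211 211 212 214 214 199
  143  76  62  72  74  75  74  75  75  75  75  68  41  24  36  82 155 204
  217 211 177 106  44  30  34  30  55]
 [111 107 109 111 108 110 110 112 108 108 111 112 116 151 197 214 214 205
  164 103  72  71  73  74  73  76  73  74  76  68  41  17  16  48 101 136
  145 140 117  76  35  14  13  15  54]
 [216 216 216 217 216 217 217 216 216 216 217 217 215 216 216 216 216 217
  200 150  95  75  74  74  74  74  74  75  69  52  32  30  48 123 200 223
  225 206 139  60  26  34  39  37  65]]
[0.45096684 0.01077845 0.11279874] [ 3.29292081  0.17910493 -2.37811823] [-0.08421526 -0.48706126  0.02177384] 9.2
```

View pics/pull.png

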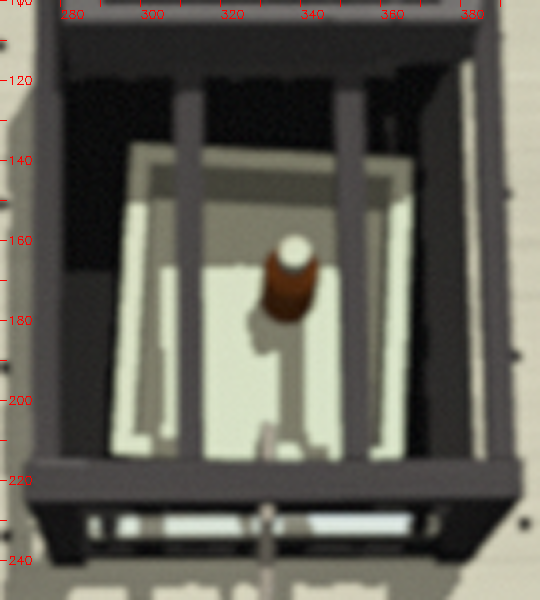

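The tote has come forward: its flange reaches v≈214 at the front rail, and the vial stands at (335,165). I'll creep forward from here.

>>> {"name": "jog_arm", "arguments": {
  "increments": [
    [-0.0015, 0, 0, 0, 0, 0, -1],
    [-0.003, 0, 0, 0, 0, 0, -1],
    [-0.0045, 0, 0, 0, 0, 0, -1],
    [-0.006, 0, 0, 0, 0, 0, -1],
    [-0.007, 0, 0, 0, 0, 0, -1]
  ]
}}

```text
clock: 9.62
eef_pos: [0.4441, 0.0111, 0.1128]
orientation: [1.0, -0.021, -0.0, -0.0]
wrist_force: [5.0, -0.7, -2.2]
width: 0.0172
grasp_force: 78.8
```

>>> {"name": "jog_arm", "arguments": {
  "increments": [
    [-0.001, 0, 0, 0, 0, 0, -1],
    [-0.002, 0, 0, 0, 0, 0, -1],
    [-0.003, 0, 0, 0, 0, 0, -1],
    [-0.004, 0, 0, 0, 0, 0, -1]
  ]
}}

```text
clock: 9.95
eef_pos: [0.4402, 0.0112, 0.1128]
orientation: [1.0, -0.021, -0.0, 0.0]
wrist_force: [4.7, -0.3, -2.6]
width: 0.0169
grasp_force: 78.8
```

>>> {"name": "jog_arm", "arguments": {
  "increments": [
    [-0.001, 0, 0, 0, 0, 0, -1],
    [-0.002, 0, 0, 0, 0, 0, -1],
    [-0.003, 0, 0, 0, 0, 0, -1]
  ]
}}

```text
clock: 10.2
eef_pos: [0.4372, 0.0113, 0.1128]
orientation: [1.0, -0.021, 0.0, -0.0]
wrist_force: [3.9, -0.9, -2.7]
width: 0.0167
grasp_force: 78.8
```

>>> {"name": "jog_arm", "arguments": {
  "increments": [
    [-0.001, 0, 0, 0, 0, 0, -1],
    [-0.002, 0, 0, 0, 0, 0, -1],
    [-0.003, 0, 0, 0, 0, 0, -1]
  ]
}}

```text
clock: 10.45
eef_pos: [0.4342, 0.0115, 0.1128]
orientation: [1.0, -0.021, 0.0, -0.0]
wrist_force: [4.6, -0.2, -1.8]
width: 0.0168
grasp_force: 78.8
```

>>> {"name": "jog_arm", "arguments": {
  "increments": [
    [-0.001, 0, 0, 0, 0, 0, -1],
    [-0.002, 0, 0, 0, 0, 0, -1]
  ]
}}

```text
clock: 10.62
eef_pos: [0.4323, 0.0115, 0.1128]
orientation: [1.0, -0.021, 0.0, -0.0]
wrist_force: [4.1, 0.4, -2.5]
width: 0.0165
grasp_force: 78.8
```

>>> {"name": "jog_arm", "arguments": {
  "increments": [
    [-0.001, 0, 0, 0, 0, 0, -1],
    [-0.002, 0, 0, 0, 0, 0, -1]
  ]
}}

```text
clock: 10.78
eef_pos: [0.4302, 0.0116, 0.1128]
orientation: [1.0, -0.021, -0.0, -0.0]
wrist_force: [5.3, -0.4, -2.2]
width: 0.017
grasp_force: 78.8
```

```bash
python3 -c "
from h import *
o=monitor.get_obs();print(o['eef_pos'],o['wrist_force'],o['moment'])"
```

```text
[0.43023383 0.01162707 0.11283213] [ 5.30207129 -0.39545868 -2.17272303] [-0.05074671 -0.65006494  0.07928632]
```

>>> {"name": "jog_arm", "arguments": {
  "increments": [
    [-0.001, 0, 0, 0, 0, 0, -1],
    [-0.001, 0, 0, 0, 0, 0, -1]
  ]
}}

```text
clock: 10.95
eef_pos: [0.4291, 0.0117, 0.1128]
orientation: [1.0, -0.021, -0.0, 0.0]
wrist_force: [4.0, -0.6, -1.0]
width: 0.0171
grasp_force: 78.8
```

```bash
python3 -c "
from h import *
o=monitor.get_obs();print(o['eef_pos'],o['wrist_force'],o['moment'])"
```

```text
[0.4290566  0.01167591 0.1127906 ] [ 4.01548873 -0.62538034 -0.98117203] [-0.04075757 -0.59504733 -0.01274437]
```

>>> {"name": "jog_arm", "arguments": {
  "increments": [
    [-0.0007, 0, 0, 0, 0, 0, -1],
    [-0.0015, 0, 0, 0, 0, 0, -1]
  ]
}}

```text
clock: 11.12
eef_pos: [0.4281, 0.0117, 0.1129]
orientation: [1.0, -0.021, 0.0, 0.0]
wrist_force: [6.1, 0.1, -3.6]
width: 0.0163
grasp_force: 78.8
```

>>> {"name": "jog_arm", "arguments": {
  "increments": [
    [0, 0, 0, 0, 0, 0, -1],
    [0, 0, 0, 0, 0, 0, -1]
  ]
}}

```text
clock: 11.28
eef_pos: [0.428, 0.0117, 0.1129]
orientation: [1.0, -0.021, 0.0, 0.0]
wrist_force: [6.1, -0.4, -3.2]
width: 0.0168
grasp_force: 78.8
```

```bash
python3 -c "
from h import *
o=monitor.get_obs();print(o['eef_pos'],o['wrist_force'],o['moment'])"
```

```text
[0.42798627 0.01171766 0.11287184] [ 6.14370952 -0.36849258 -3.20172694] [-0.06110739 -0.70678316 -0.03354968]
```

>>> {"name": "jog_arm", "arguments": {
  "increments": [
    [-0.0005, 0, 0, 0, 0, 0, -1],
    [-0.001, 0, 0, 0, 0, 0, -1],
    [-0.001, 0, 0, 0, 0, 0, -1]
  ]
}}

```text
clock: 11.53
eef_pos: [0.4271, 0.0118, 0.1129]
orientation: [1.0, -0.021, 0.0, 0.0]
wrist_force: [5.2, 0.5, -1.8]
width: 0.0171
grasp_force: 78.7
```

```bash
python3 -c "
from h import *
o=monitor.get_obs();print(o['eef_pos'],o['wrist_force'],o['moment'])"
```

```text
[0.42705825 0.01175443 0.11287642] [ 5.19604744  0.46266006 -1.82437362] [ 0.01203801 -0.77616788  0.02203741]
```

>>> {"name": "jog_arm", "arguments": {
  "increments": [
    [-0.0005, 0, 0, 0, 0, 0, -1],
    [-0.001, 0, 0, 0, 0, 0, -1],
    [-0.001, 0, 0, 0, 0, 0, -1]
  ]
}}

```text
clock: 11.78
eef_pos: [0.4261, 0.0118, 0.1129]
orientation: [1.0, -0.02, 0.0, 0.0]
wrist_force: [5.8, 0.7, -2.3]
width: 0.017
grasp_force: 78.7
```

```bash
python3 -c "
from h import *
o=monitor.get_obs();print(o['eef_pos'],o['wrist_force'],o['moment']);t=get_image('top')
f=t['frame'].astype(int).mean(2)
for u in (296,362,300,320,340): print(u,f[128:150,u].round().astype(int))"
```

```text
[0.42606268 0.01179744 0.11290637] [ 5.76004062  0.69290761 -2.25512887] [ 0.05869604 -0.81795728  0.09281195]
296 [ 13  12  12  10  12  13  13  13  13  12  12  11  15  14  13  12  13   8
  16  51  93 109]
362 [18 28 30 33 33 25 26 25 24 25 25 26 27 28 28 28 27 25 24 24 37 72]
300 [ 12  10  12  12  14  12  12  13  12  11  13  13  12  12  15  12  13  10
  13  39  81 110]
320 [  9  12  12  10  12  10  10  12   9   8  10  12   7   9  12  11  10  11
  11  28  68 104]
340 [ 8 12 14 11 13 12 14 11 10 13 11 13 11 11  9 12 11  9  9 18 55 97]
```

>>> {"name": "jog_arm", "arguments": {
  "increments": [
    [-0.0005, 0, 0, 0, 0, 0, -1],
    [-0.001, 0, 0, 0, 0, 0, -1],
    [-0.001, 0, 0, 0, 0, 0, -1]
  ]
}}

```text
clock: 12.08
eef_pos: [0.4251, 0.0118, 0.1129]
orientation: [1.0, -0.02, 0.0, 0.0]
wrist_force: [5.7, 0.3, -2.7]
width: 0.0167
grasp_force: 78.7
```

```bash
python3 -c "
from h import *
o=monitor.get_obs();print(o['eef_pos'],o['wrist_force'],o['moment'])"
```

```text
[0.42506106 0.01184916 0.11288126] [ 5.74029205  0.30165328 -2.71370978] [ 0.01595833 -0.71970059  0.11841023]
```

>>> {"name": "jog_arm", "arguments": {
  "increments": [
    [-0.0005, 0, 0, 0, 0, 0, -1],
    [-0.001, 0, 0, 0, 0, 0, -1],
    [-0.001, 0, 0, 0, 0, 0, -1]
  ]
}}

```text
clock: 12.33
eef_pos: [0.4245, 0.0119, 0.113]
orientation: [1.0, -0.02, 0.001, 0.0]
wrist_force: [7.7, 0.7, -2.8]
width: 0.0168
grasp_force: 78.6
```

```bash
python3 -c "
from h import *
o=monitor.get_obs();print(o['eef_pos'],o['wrist_force'],o['moment'])"
```

```text
[0.42445548 0.01187698 0.11299061] [ 7.73651347  0.72315109 -2.7746255 ] [ 0.10847587 -0.97039697  0.17359376]
```

>>> {"name": "jog_arm", "arguments": {
  "increments": [
    [-0.0002, 0, 0, 0, 0, 0, -1],
    [-0.0003, 0, 0, 0, 0, 0, -1],
    [-0.0003, 0, 0, 0, 0, 0, -1]
  ]
}}

```text
clock: 12.58
eef_pos: [0.4244, 0.0119, 0.1131]
orientation: [1.0, -0.02, 0.001, 0.0]
wrist_force: [9.3, 0.8, -4.3]
width: 0.0169
grasp_force: 78.5
```

```bash
python3 -c "
from h import *
o=monitor.get_obs();print(o['eef_pos'],o['wrist_force'],o['moment']);t=get_image('top')
f=t['frame'].astype(int).mean(2)
for u in (296,362,300,320,340): print(u,f[143:155,u].round().astype(int))"
```

```text
[0.42443737 0.01185017 0.11305726] [ 9.28214046  0.78724148 -4.29936502] [ 0.10539009 -1.14294066  0.07986667]
296 [ 13  12  11  11   9  19  64 132 187 208 208 204]
362 [ 28  27  25  24  25  36  68  99 138 184 203 203]
300 [ 12  13  13  12  11  21  63 132 190 210 194 130]
320 [ 10  16  12  10  11  29  68 104 147 192 191 133]
340 [ 10  11  11  13   9  28  68 106 128 133 122  90]
```

Firm contact: the force rose from about 4.4 to 9.3 N, the TCP stalled, and the tote's rear rim now lies parallel to the bar. Unhooking.

>>> {"name": "jog_arm", "arguments": {
  "increments": [
    [0.002, 0, 0, 0, 0, 0, -1],
    [0.004, 0, 0, 0, 0, 0, -1],
    [0.008, 0, 0, 0, 0, 0, -1],
    [0.012, 0, 0, 0, 0, 0, -1],
    [0.012, 0, 0, 0, 0, 0, -1]
  ]
}}

```text
clock: 13.05
eef_pos: [0.4361, 0.0114, 0.1128]
orientation: [1.0, -0.021, -0.0, -0.0]
wrist_force: [-0.1, -0.4, -1.6]
width: 0.0168
grasp_force: 78.9
```

>>> {"name": "jog_arm", "arguments": {
  "increments": [
    [0, 0, -0.008, 0, 0, 0, -1],
    [0, 0, -0.018, 0, 0, 0, -1],
    [0, 0, -0.028, 0, 0, 0, -1],
    [0, 0, -0.037, 0, 0, 0, -1],
    [0, 0, -0.037, 0, 0, 0, -1]
  ]
}}

```text
clock: 13.47
eef_pos: [0.4362, 0.0114, 0.1516]
orientation: [1.0, -0.021, 0.001, 0.0]
wrist_force: [1.2, 0.4, -1.1]
width: 0.0171
grasp_force: 78.9
```

>>> {"name": "jog_arm", "arguments": {
  "increments": [
    [0, 0, 0, 0, 0, 0, -1],
    [0, 0, 0, 0, 0, 0, -1],
    [0, 0, 0, 0, 0, 0, -1]
  ]
}}

```text
clock: 13.72
eef_pos: [0.4352, 0.0114, 0.1494]
orientation: [1.0, -0.021, -0.0, -0.0]
wrist_force: [0.5, -0.8, -1.3]
width: 0.0166
grasp_force: 78.9
```

```bash
python3 -c "
from h import *
go([.36,.0145,.150],-.04);t=get_image('top')
print(monitor.get_obs()['wrist_force'])
f=t['frame'].astype(int).mean(2)
for u in (296,320): print(u,f[143:155,u].round().astype(int))"
```

```text
shift [-0.0753  0.     -0.0005] turn [-0.      0.0012 -0.0015]
[ 0.64116543 -0.23711119 -2.07719344]
296 [  9  14   8  12  11  20  63 134 190 209 211 204]
320 [ 14  13  11  12  12  28  68 106 150 194 194 133]
```

>>> {"name": "jog_arm", "arguments": {
  "increments": [
    [-0.012, 0, 0, 0, 0, 0, -1],
    [-0.03, 0, 0, 0, 0, 0, -1],
    [-0.05, 0, 0, 0, 0, 0, -1],
    [-0.068, 0, 0, 0, 0, 0, -1],
    [-0.075, 0, 0, 0, 0, 0, -1]
  ]
}}

```text
clock: 14.18
eef_pos: [0.3583, 0.0147, 0.1493]
orientation: [1.0, -0.021, -0.001, -0.0]
wrist_force: [0.8, 0.3, -2.4]
width: 0.017
grasp_force: 78.9
```

>>> {"name": "jog_arm", "arguments": {
  "increments": [
    [0, 0, 0, 0, 0, 0, -1],
    [0, 0, 0, 0, 0, 0, -1]
  ]
}}

```text
clock: 14.35
eef_pos: [0.3614, 0.0144, 0.15]
orientation: [1.0, -0.021, 0.001, 0.0]
wrist_force: [-0.2, -0.1, -1.1]
width: 0.0169
grasp_force: 78.9
```

```bash
python3 -c "
from h import *
go([.3765,.2685,.155],-.142)"
```

```text
shift [ 0.0046 -0.2545 -0.005 ] turn [-0.     -0.0013  0.1283]
```

>>> {"name": "jog_arm", "arguments": {
  "increments": [
    [0, -0.03, -0.005, 0, 0, 0.02, -1],
    [0, -0.065, -0.005, 0, 0, 0.05, -1],
    [0, -0.1, -0.005, 0, 0, 0.08, -1],
    [0, -0.14, -0.005, 0, 0, 0.11, -1],
    [0.002, -0.18, -0.005, 0, 0, 0.128, -1]
  ]
}}

```text
clock: 14.77
eef_pos: [0.3707, 0.1965, 0.1549]
orientation: [0.997, -0.072, 0.0, -0.0]
wrist_force: [1.4, -0.9, -1.5]
width: 0.0167
grasp_force: 78.9
```

>>> {"name": "jog_arm", "arguments": {
  "increments": [
    [0, -0.035, 0, 0, 0, 0, -1],
    [0, -0.06, 0, 0, 0, 0, -1],
    [0, -0.072, 0, 0, 0, 0, -1],
    [0, -0.072, 0, 0, 0, 0, -1],
    [0, -0.072, 0, 0, 0, 0, -1]
  ]
}}

```text
clock: 15.18
eef_pos: [0.3803, 0.2653, 0.1544]
orientation: [0.998, -0.07, -0.0, 0.0]
wrist_force: [-0.6, 0.1, -1.3]
width: 0.0167
grasp_force: 79.0
```

>>> {"name": "jog_arm", "arguments": {
  "increments": [
    [0, 0, 0, 0, 0, 0, -1],
    [0, 0, 0, 0, 0, 0, -1],
    [0, 0, 0, 0, 0, 0, -1]
  ]
}}

```text
clock: 15.43
eef_pos: [0.3803, 0.2646, 0.1549]
orientation: [0.997, -0.071, 0.0, 0.0]
wrist_force: [0.5, -1.4, -1.3]
width: 0.0169
grasp_force: 79.0
```

```bash
python3 -c "
from h import *
go([.3765,.2685,.155],-.142);t=get_image('top');s=get_image('scene');p=monitor.get_obs()['eef_pos']
c,n=np.cos(-.142),np.sin(-.142)
for z in(0,-.04):
  q=p+[.18*c,.18*n,.002+z];print(proj(t,q),proj(s,q))
side('pics/back.png',crop(t,190,200,260,330,4),crop(s,390,190,480,290,5))"
```

```text
shift [-0.0043 -0.0033 -0.0001] turn [ 0.0001 -0.     -0.0013]
(np.float64(212.91385370917192), np.float64(240.73522541568974)) (np.float64(422.39101765002374), np.float64(234.7375494293929))
(np.float64(216.8689384405319), np.float64(244.06053783168366)) (np.float64(420.0620309536008), np.float64(248.84227267353148))
```

View pics/back.png

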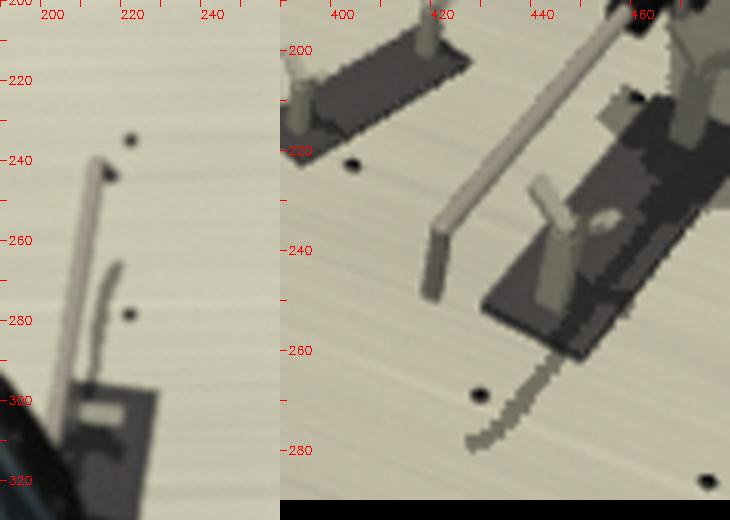

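The hook is unchanged in the grip: bend at top (213,240) and tip at scene (420,249), as predicted. I'll correct the position and lower it onto the rest.

>>> {"name": "jog_arm", "arguments": {
  "increments": [
    [-0.004, -0.0035, 0.015, 0, 0, 0, -1],
    [-0.004, -0.0035, 0.035, 0, 0, 0, -1],
    [-0.004, -0.0035, 0.055, 0, 0, 0, -1],
    [-0.004, -0.0035, 0.065, 0, 0, 0, -1],
    [-0.004, -0.0035, 0.07, 0, 0, 0, -1]
  ]
}}

```text
clock: 15.95
eef_pos: [0.3762, 0.269, 0.0837]
orientation: [0.997, -0.071, -0.001, 0.001]
wrist_force: [0.5, 0.5, -1.7]
width: 0.0167
grasp_force: 79.0
```

>>> {"name": "jog_arm", "arguments": {
  "increments": [
    [0, 0, 0, 0, 0, 0, -1],
    [0, 0, 0, 0, 0, 0, -1],
    [0, 0, 0, 0, 0, 0, -1]
  ]
}}

```text
clock: 16.2
eef_pos: [0.3772, 0.2698, 0.0857]
orientation: [0.997, -0.071, 0.001, -0.0]
wrist_force: [0.2, 0.4, -1.2]
width: 0.0171
grasp_force: 79.0
```

```bash
python3 -c "
from h import *
go([.3770,.2690,.061],-.142);o=monitor.get_obs();print(o['wrist_force'],o['moment'])"
```

```text
shift [-0.0001  0.0009  0.0247] turn [-0.0012 -0.0015  0.0004]
[ 0.21820333  0.38851758 -1.23898728] [ 0.0396444   0.02676465 -0.01203627]
```

>>> {"name": "jog_arm", "arguments": {
  "increments": [
    [0, 0, 0.007, 0, 0, 0, -1],
    [0, 0, 0.014, 0, 0, 0, -1],
    [0, 0, 0.019, 0, 0, 0, -1],
    [0, 0, 0.023, 0, 0, 0, -1],
    [0, 0, 0.024, 0, 0, 0, -1]
  ]
}}

```text
clock: 16.62
eef_pos: [0.3769, 0.2702, 0.0608]
orientation: [0.997, -0.071, 0.0, -0.001]
wrist_force: [-5.4, 2.6, 17.7]
width: 0.0172
grasp_force: 81.7
```

>>> {"name": "jog_arm", "arguments": {
  "increments": [
    [0, 0, 0, 0, 0, 0, -1],
    [0, 0, 0, 0, 0, 0, -1]
  ]
}}

```text
clock: 16.78
eef_pos: [0.3769, 0.2702, 0.0609]
orientation: [0.997, -0.071, 0.0, -0.001]
wrist_force: [-2.6, 5.7, 4.1]
width: 0.017
grasp_force: 80.1
```

>>> {"name": "jog_arm", "arguments": {
  "increments": [
    [0, 0, 0, 0, 0, 0, -0.5],
    [0, 0, 0, 0, 0, 0, -0.2],
    [0, 0, 0, 0, 0, 0, 0.2],
    [0, 0, 0, 0, 0, 0, 0.6],
    [0, 0, 0, 0, 0, 0, 1]
  ]
}}

```text
clock: 17.2
eef_pos: [0.3767, 0.2695, 0.0607]
orientation: [0.997, -0.071, -0.0, 0.0]
wrist_force: [-0.5, 0.3, -0.3]
width: 0.0688
grasp_force: 0.0
```

>>> {"name": "jog_arm", "arguments": {
  "increments": [
    [0, 0, 0, 0, 0, 0, 1],
    [0, 0, 0, 0, 0, 0, 1],
    [0, 0, 0, 0, 0, 0, 1],
    [0, 0, 0, 0, 0, 0, 1]
  ]
}}

```text
clock: 17.53
eef_pos: [0.3767, 0.2696, 0.0608]
orientation: [0.997, -0.071, 0.0, -0.0]
wrist_force: [0.4, 0.5, 0.2]
width: 0.0854
grasp_force: 0.0
```

>>> {"name": "jog_arm", "arguments": {
  "increments": [
    [0, 0, -0.015, 0, 0, 0, 1],
    [0, 0, -0.045, 0, 0, 0, 1],
    [0, 0, -0.085, 0, 0, 0, 1],
    [0, 0, -0.125, 0, 0, 0, 1],
    [0, 0, -0.16, 0, 0, 0, 1]
  ]
}}

```text
clock: 17.95
eef_pos: [0.3765, 0.2695, 0.2232]
orientation: [0.997, -0.071, 0.0, -0.0]
wrist_force: [0.5, 0.6, 0.4]
width: 0.0854
grasp_force: 0.0
```

>>> {"name": "jog_arm", "arguments": {
  "increments": [
    [-0.02, 0.2, 0, 0, 0, 0, 1],
    [-0.02, 0.2, 0, 0, 0, 0, 1],
    [-0.02, 0.2, 0, 0, 0, 0, 1],
    [-0.02, 0.2, 0, 0, 0, 0, 1],
    [-0.02, 0.2, 0, 0, 0, 0, 1]
  ]
}}

```text
clock: 18.37
eef_pos: [0.3274, 0.0726, 0.2208]
orientation: [0.998, -0.071, 0.0, 0.0]
wrist_force: [1.2, -0.9, 0.5]
width: 0.0853
grasp_force: 0.0
```

>>> {"name": "jog_arm", "arguments": {
  "increments": [
    [0, 0.16, 0, 0, 0, 0, 1],
    [0, 0.16, 0, 0, 0, 0, 1],
    [0, 0.16, 0, 0, 0, 0, 1],
    [0, 0.16, 0, 0, 0, 0, 1],
    [0, 0.16, 0, 0, 0, 0, 1]
  ]
}}

```text
clock: 18.78
eef_pos: [0.3053, -0.0891, 0.2212]
orientation: [0.997, -0.074, 0.001, 0.001]
wrist_force: [-0.0, 0.3, 0.7]
width: 0.0853
grasp_force: 0.0
```

```bash
python3 -c "
from h import *
o=monitor.get_obs();print(o['clock'],o['eef_pos'],o['wrist_force'])
t=get_image('top');s=get_image('scene')
side('pics/end.png',crop(t,180,110,400,385,2),crop(s,405,180,477,285,5))"
```

```text
18.7833 [ 0.30528471 -0.08907267  0.22118623] [-0.02126569  0.3094927   0.65797572]
```

View pics/end.png

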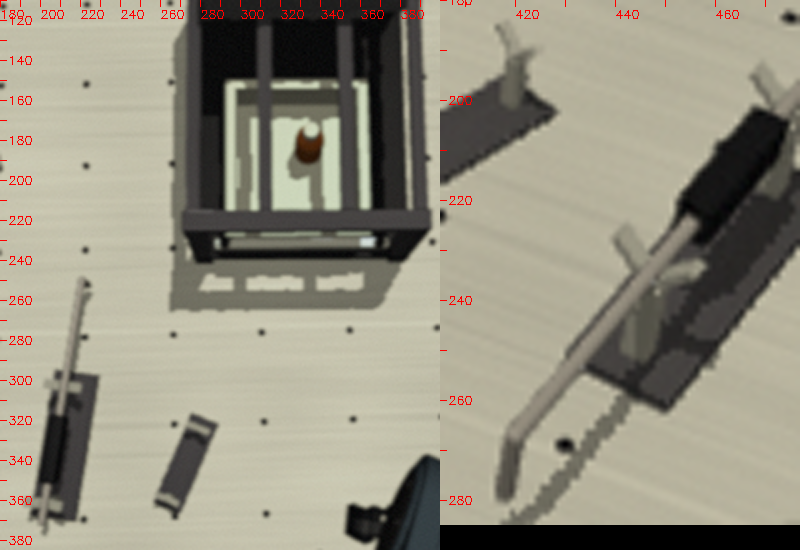

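The hook lies in both Vs exactly as at the start: bend at scene (420,267), tip at (418,280). The tote stands square at the bar and the vial is upright at top (329,180). I'll hand the job in.

```bash
python3 -c "
from plant import job
print(job.finish_job())"
```

```text
the job is handed in; nothing more can be done
None
```

The job is handed in at about 19 s of the 58 s limit: the tote was drawn up against the stop bar (wrist force 9.3 N, about 5 N above drag), the vial is still upright, and the hook is back on its rest as it lay; no verdict was returned.

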